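Clear the carving board and hang up the scraper

ROBOT

A 6-joint arm with a two-finger parallel gripper is mounted at the origin on the work surface. World frame = base frame: x ahead of the robot, y to its left, z up, the work surface at z = 0. Lengths are in m, angles in rad, forces in N, time in s.
With the tool pointing down it reaches from about 0.25 to 0.775 m from the base axis. Payload 4 kg.
Tool frame: the origin (TCP) lies between the finger pads; the fingertips stand 11 mm ahead of it and the grasp point (between the pads) lies 8 mm behind it (robot.tip_extent is the z of the fingertips in the tool frame, in m); z points along the fingers, y is the line along which they close (so a half turn about z gives the same grasp; the last joint's range is limited). The gripper opens to 94 mm and grips with 3 to 60 N. Pads are 16 mm wide; open, the fingers measure 119 mm over their backs; the gripper's body (75 mm by 177 mm) begins 78 mm behind the grasp point.
Start: joints at [1.091, 0.087, 1.371, -0, 1.684, -0.103], TCP at [0.202, 0.511, 0.217] pointing down, gripper open.
Joint ranges: [-3.1, 3.1], [-0.76, 2.03], [0.27, 2.55], [-1.08, 4.22], [0.17, 2.65], [-2.57, 2.57]. Speed limits (rad/s): [2.79, 2.79, 3.14, 3.14, 3.14, 3.14].

INTERFACE

Orientations are given as [roll, pitch, yaw] about the fixed x, y, z axes, in that order (R = Rz(yaw) Ry(pitch) Rx(roll)).
In Python, from bench import robot, imaging gives the robot as it stands.
- The arm moves only by the shell command python3 -m pendant 'ROWS'. ROWS is JSON, a list of rows, each a list of 7 numbers: the shift along the world's x, y, z in cm, then the turn, a rotation vector about the world's x, y, z in degrees, then the opening, from 0 (shut) to 1 (fully open). In form: [[dx, dy, dz, ax, ay, az, jaw], ...]. A call has 1 to 8 rows; each row shifts and turns the commanded pose from where the row before left it; what a row does not reach is not made up. A row lasts 1/10 s, in which the tool goes at most 50 mm and 8.59 degrees, less where a joint would pass 70% of its speed; a pose out of reach is approached as far as the arm can. A call is refused whole if a number of a shift passes 5 or a number of a turn 8.59, either way. A call with a gripper value outside its range is refused whole. The fingers move at their own pace and stop on an object; the grip force is fixed at half the most. Time passes only in rows, so rows that do not move let the fingers close. It gives the time, the measured TCP pose, the force, the opening and the grip force at its end, in the units of the state.
- robot.get_obs(): the state, without advancing time (a new reading comes with each control period).
- imaging.snapshot(name): name is "side" or "top" or "wrist"; returns the picture (420x560x3 uint8, red, green, blue); there is no depth.
- imaging.camera_params(name): a dict with "camera_matrix" (3x3 intrinsics, pixels), "k1" (the pictures are not rectified: a ray, as slopes to the right and down, at radius r is drawn at 1 + k1 r^2 times it, then the intrinsics apply), "R" (3x3) and "t" (3): a world point X has camera coordinates R X + t. Camera axes: x right, y down, z forward; pixel columns grow to the right and rows downward; lengths in m; the calibration is good to about 2 mm. A picture is of the moment at which its call begins: read the wrist's pose just before it. camera_params takes no time and is no camera call; for the wrist camera it gives the pose at the moment of the call.
- robot.close_job(): hands the job in; it is judged then, once.
The state is a dict: "time": time; "joint_positions": joint angles; "qvel": joint speeds; "joint_torque": joint torques, N m; "tool_pos": TCP position; "ee_rot": TCP orientation; "wrist_force": force on the tool from outside, world axes, zero at the start; "wrist_torque": the same for the moment, N m; "width": finger opening in m; "finger_force": force on a finger pad.
Only numpy, scipy, OpenCV 4.12 (cv2) and the standard library are available. Lean on these libraries where they do the work, as an engineer would, in place of code of your own. Each camera call takes 0.05 s, during which the arm holds its last target. There are 200 camera calls.

TASK

Clear the carving board: first set the plaster carving down gently, upright, in the middle of the cork pad, then take the scraper from its sloping rest and with it push all five wood chips off the end of the board into the metal trough. Finish by hanging the scraper by its handle on both prongs of the stand. Do not touch the chips with the fingers, keep the carving upright, and leave the clay pot alone.

Things in the scene. Friction and masses are not known exactly. Their poses are not given: they have to be found in the camera images.
- board: Fixed plywood carving board, 270 mm (x from -140 to +130 mm) by 234 mm (y), flat top 50 mm above the table. Two rails along its long sides (inner faces at y = +-105 mm) stand 14 mm above the top; the ends are open. A metal trough adjoins the far end (+x). Origin on the table, z up, +x along the rails towards the trough.
- trough (a point): Centre of the inner floor of the open metal trough at the board's far end, 45 mm below the board's top. Inside it is 111 mm along x (from the board's end to the outer wall) and 226 mm along y; its walls are as high as 56 mm above the table. Axes as the board.
- carving: Loose white plaster animal on a plywood base, standing on the board, 84 mm long (x, head at +x), 40 wide, 76 high, about 250 g. Base 84 x 40 x 12 mm; the body above is a rounded block 30 mm wide (y), z = 12 to 52 mm, x = -37 to +29 mm, good to grip across y. Origin at the centre of the underside, z up.
- pad: Fixed square cork pad, 130 x 130 mm, 8 mm thick, lying on the table to the left or right of the board's far half. Origin at the centre of its underside, z up.
- scraper: Loose scraper, 250 g: wooden block with rubber edge, 190 mm long (y), 24 thick (x), 40 high (z), and a strap handle above: a bar along y, 16 mm thick (x), from z = 86 to 102 mm, on two end posts; the window under it is 170 mm wide and 46 high. Origin at the centre of the block's underside, z towards the handle. It starts in its rest, leaning 35 degrees from vertical towards its -x.
- scraper_bar (a point): Centre of the scraper's handle bar, 94 mm above its underside, axes as the scraper.
- cradle: Fixed plywood rest that holds the scraper at the start, base 110 x 160 mm, left or right of the board's near half. Its back plate and ledge slope 35 degrees and hold the lowest 42 mm of the scraper, with a 12 mm lip before it: pull the scraper out along its own z. Origin at the base's centre on the table, z up; the handle leans to its -x.
- stand: Fixed steel stand, base 120 x 150 mm, 12 high, on the other side from the rest. Posts at x = +42 mm, y = +-45 mm carry two level prongs of 10 mm round bar running to x = -30 mm, axis 140 mm above the table, then turned up to tips at x = -36 mm, 156 mm high. Between them only a low bar (40 mm high) at the posts. Origin on the table, z up; the prongs point to -x.
- prongs (a point): Point midway between the two prongs at the height of their upper side (145 mm above the table), axes as the stand. The handle bar hangs on the prongs with its centre 8 mm above this point.
- chip_a: Loose chip of pale wood on the board, about 56 x 22 x 10 mm, 20 g. Origin at the centre of its underside, x along its length.
- chip_b: Loose chip of pale wood on the board, about 50 x 26 x 12 mm, 20 g. Origin at the centre of its underside, x along its length.
- chip_c: Loose chip of pale wood on the board, about 48 x 24 x 9 mm, 20 g. Origin at the centre of its underside, x along its length.
- chip_d: Loose chip of pale wood on the board, about 56 x 20 x 11 mm, 20 g. Origin at the centre of its underside, x along its length.
- chip_e: Loose chip of pale wood on the board, about 52 x 24 x 10 mm, 20 g. Origin at the centre of its underside, x along its length.
- pot: Loose small terracotta pot, 68 mm across, 70 mm high, on the table on the other side of the board from the cork pad. Leave it alone. Origin at the centre of its underside.

How it is judged:
By the outcome, as a careful person would: the job done as asked, in the order asked, and still so for the second after the job is handed in, with the robot touching nothing.
It also fails if it takes over 72 s, if anything falls off the work surface, if the arm or the gripper's body presses on something with over 40 N, if the wrist force passes 120 N, or if a joint passes its speed limit or range.

## Working session

There is one attempt and no reset: what is moved stays moved. The work goes in short steps, Python scripts to look and compute and a shell command to move; the robot and the scene stay as the last step left them, time stands still between calls to the robot, and variables do not carry over. Pictures are saved under pics/ and viewed, at most 10 in all, crops included, and the job is handed in when it is done.

```bash
ls; mkdir -p pics; python3 - <<'E'
from bench import robot, imaging
import cv2
for n in ("top","side"):
    im=imaging.snapshot(n); cv2.imwrite(f"pics/{n}0.png",cv2.resize(im[:,:,::-1],(800,600),interpolation=cv2.INTER_CUBIC))
    p=imaging.camera_params(n); print(n,p)
o=robot.get_obs(); print(o)
E
```

```text
pics
top {'camera_matrix': array([[527.1623812 ,   0.        , 276.78259262],
       [  0.        , 527.1623812 , 220.13412975],
       [  0.        ,   0.        ,   1.        ]]), 'k1': -0.1786320429806796, 'R': array([[ 4.53347371e-04, -9.99998859e-01, -1.44127251e-03],
       [-9.89968908e-01, -2.45169641e-04, -1.41285176e-01],
       [ 1.41284662e-01,  1.49086623e-03, -9.89967889e-01]]), 't': array([0.01599304, 0.57480493, 1.54086598])}
side {'camera_matrix': array([[422.05416207,   0.        , 279.93973594],
       [  0.        , 422.05416207, 206.74206318],
       [  0.        ,   0.        ,   1.        ]]), 'k1': 0.042496467743199116, 'R': array([[ 0.76179809, -0.6478105 , -0.00228777],
       [-0.43738173, -0.51173115, -0.7394785 ],
       [ 0.47787121,  0.56433394, -0.67317629]]), 't': array([-0.43905395,  0.32840821,  0.80191526])}
{'time': 0.1, 'joint_positions': array([ 1.09093073e+00,  8.79076690e-02,  1.37208461e+00,  1.42182364e-06,
        1.68358646e+00, -1.03101304e-01]), 'qvel': array([-7.05177446e-04, -2.10206962e-03, -2.92256058e-03, -2.17510456e-05,
        2.62786620e-04, -2.69007056e-04]), 'joint_torque': array([ 2.31462807e-03, -3.41252625e+01, -3.03301334e+01,  7.20246602e-02,
        3.04039638e-02, -9.96535437e-05]), 'tool_pos': array([0.20214255, 0.5110091 , 0.21541606]), 'ee_rot': array([-3.13961726e+00, -2.05810996e-04,  2.76482832e+00]), 'wrist_force': array([1.3710892 , 0.84873063, 0.24400548]), 'wrist_torque': array([-0.044437  ,  0.05801849,  0.00934369]), 'finger_force': 0.0, 'width': 0.09387226992202169}
```

View pics/top0.png

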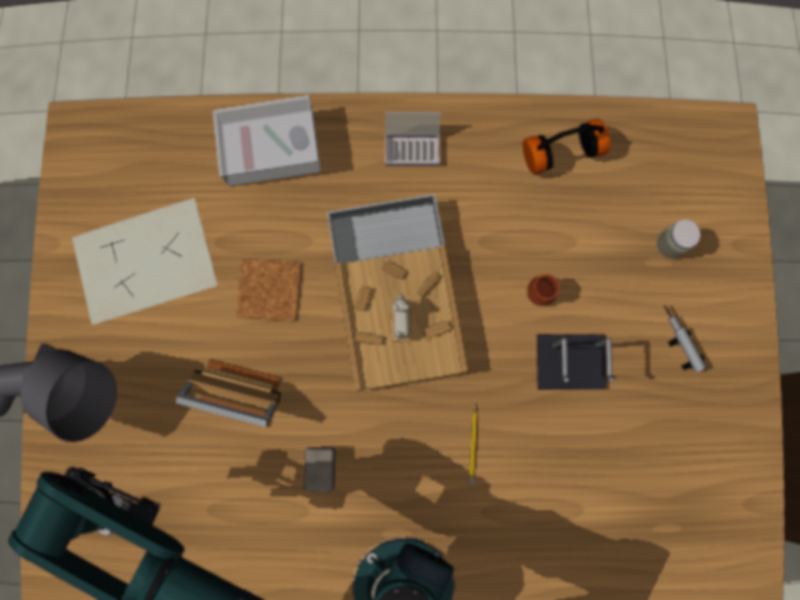

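View pics/side0.png

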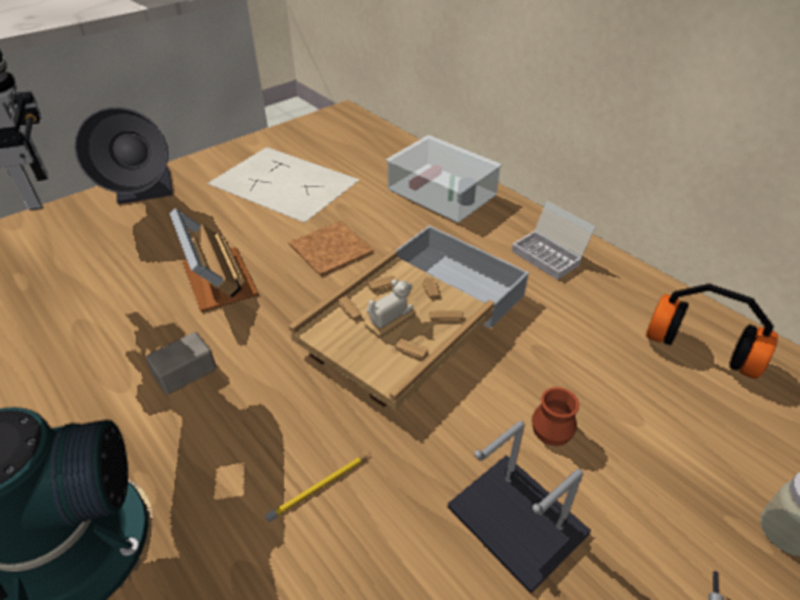

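Top: board in the middle, yawed a little (trough at 385,228; carving 401,318; five chips around), pad at (269,290), cradle with scraper at (232,393), stand at (572,361), pot at (543,290). Side view agrees. Next is a composite of enlarged crops.

```bash
cat > h.py <<'E'
import numpy as np, cv2
from bench import robot, imaging
from scipy.spatial.transform import Rotation as Rot
def proj(p,X):
    c=np.atleast_2d(X)@np.array(p["R"]).T+p["t"]; s=c[:,:2]/c[:,2:]
    s=s*(1+p["k1"]*(s**2).sum(1,keepdims=True)); K=p["camera_matrix"]
    return s*[K[0,0],K[1,1]]+[K[0,2],K[1,2]]
def unproj(p,uv,z):
    K=p["camera_matrix"]; uv=np.atleast_2d(np.array(uv,float))
    d=(uv-[K[0,2],K[1,2]])/[K[0,0],K[1,1]]; s=d.copy()
    for _ in range(30): s=d/(1+p["k1"]*(s**2).sum(1,keepdims=True))
    r=np.c_[s,np.ones(len(s))]@p["R"]; C=-p["R"].T@p["t"]
    return C+r*((np.broadcast_to(z,len(r))-C[2])/r[:,2])[:,None]
E
python3 - <<'E'
from h import *
im=imaging.snapshot("top")[:,:,::-1]; cv2.imwrite("pics/top_raw.png",im)
out=np.zeros((600,800,3),np.uint8)
def put(u0,u1,v0,v1,s,x,y):
    c=cv2.resize(im[v0:v1,u0:u1],None,fx=s,fy=s,interpolation=cv2.INTER_CUBIC); out[y:y+c.shape[0],x:x+c.shape[1]]=c
put(225,335,132,280,4,0,0); put(120,210,245,300,4,440,0); put(370,460,228,278,4,440,220); put(160,215,175,230,3,440,425)
cv2.imwrite("pics/comp.png",out)
E
```

```text
(no output)
```

View pics/comp.png

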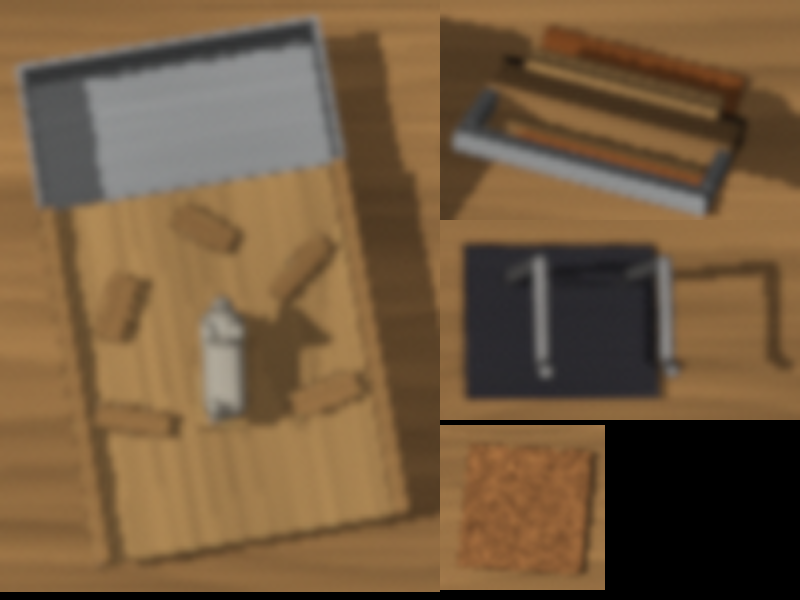

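The composite shows the board with chips at (205,228), (303,267), (123,307), (330,393) and (137,419), and the carving body at (224,375). The bar runs (455,140) to (710,205), the prongs are at x≈540 and 664, and the pad spans (463–592, 445–573).

```bash
python3 - <<'E'
from h import *
np.set_printoptions(precision=4,suppress=True)
p=imaging.camera_params("top"); s=imaging.camera_params("side")
B=lambda x,y:(225+x/4-.4,132+y/4-.4)
C=lambda x,y:(120+(x-440)/4-.4,245+y/4-.4)
S=lambda x,y:(370+(x-440)/4-.4,228+(y-220)/4-.4)
P=lambda x,y:(160+(x-440)/3-.4,175+(y-425)/3-.4)
def sh(n,uv,z): print(n,unproj(p,uv,z)[:,:2].tolist().__repr__() if 0 else unproj(p,uv,z)[:,:2].round(4).tolist())
sh("trough TL TR BR BL",[B(20,68),B(318,18),B(344,158),B(40,206)],.056)
sh("near rails R,L",[B(408,512),B(105,562)],.064)
sh("carv body rear, headfront, mid",[B(224,418),B(221,300),B(224,375)],[.102,.112,.102])
sh("chips",[B(205,228),B(303,267),B(123,307),B(330,393),B(137,419)],.06)
sh("stand base TL TR BR BL",[S(465,243),S(656,242),S(662,397),S(466,398)],.012)
sh("prongs Lpost Ltip Rpost Rtip",[S(540,260),S(545,372),S(663,262),S(672,369)],[.145,.158,.145,.158])
sh("pad",[P(468,446),P(596,447),P(584,574),P(460,570)],.008)
for z in(.09,.1,.11,.12): sh("bar L R %.2f"%z,[C(455,136),C(711,204)],z)
sh("cradle base far corners",[C(545,28),C(747,78)],.012)
# triangulate bar ends
k=560/800
for a,b in((C(455,136),(176,213)),(C(711,204),(213,285))):
    c=(b[0]*k,b[1]*k)
    best=min(((np.linalg.norm(proj(s,unproj(p,a,z))-c),z) for z in np.arange(.03,.2,.002))); print(best,unproj(p,a,best[1]))
E
```

```text
trough TL TR BR BL [[0.7926, 0.16], [0.8321, -0.0672], [0.7221, -0.0858], [0.6851, 0.1431]]
near rails R,L [[0.4546, -0.13], [0.4181, 0.0919]]
carv body rear, headfront, mid [[0.5198, 0.0051], [0.6039, 0.0073], [0.5509, 0.0051]]
chips [[0.6673, 0.019], [0.6377, -0.0541], [0.6075, 0.0799], [0.5431, -0.0735], [0.5237, 0.0691]]
stand base TL TR BR BL [[0.5381, -0.2873], [0.5386, -0.4371], [0.4191, -0.4379], [0.4196, -0.2855]]
prongs Lpost Ltip Rpost Rtip [[0.5104, -0.3154], [0.4309, -0.3139], [0.5087, -0.4041], [0.4323, -0.4043]]
pad [[0.701, 0.3532], [0.6993, 0.2189], [0.5666, 0.2286], [0.5707, 0.3573]]
bar L R 0.09 [[0.3956, 0.4631], [0.3486, 0.273]]
bar L R 0.10 [[0.3953, 0.4601], [0.3487, 0.2713]]
bar L R 0.11 [[0.395, 0.4572], [0.3487, 0.2696]]
bar L R 0.12 [[0.3947, 0.4542], [0.3487, 0.2679]]
cradle base far corners [[0.4813, 0.4178], [0.444, 0.2604]]
(np.float64(0.43748521722673617), np.float64(0.11000000000000007)) [[0.395  0.4572 0.11  ]]
(np.float64(7.8875390555612475), np.float64(0.06600000000000003)) [[0.3486 0.2771 0.066 ]]
```

```bash
python3 -m pendant '[[2.7,-3.9,0.5,0,0,1.8,1],[2.7,-3.9,0.5,0,0,1.8,1],[2.7,-3.9,0.5,0,0,1.8,1],[2.7,-3.9,0.5,0,0,1.8,1],[2.7,-3.9,0.5,0,0,1.8,1],[2.7,-3.9,0.5,0,0,1.8,1],[2.7,-3.9,0.5,0,0,1.8,1],[2.7,-3.9,0.5,0,0,1.8,1]]'
python3 -m pendant '[[2.7,-3.9,0,0,0,1.8,1],[2.7,-3.9,0,0,0,1.8,1],[2.7,-3.9,0,0,0,1.8,1],[2.7,-3.9,0,0,0,1.8,1],[2.7,-3.9,0,0,0,0,1],[0,0,0,0,0,0,1],[0,0,0,0,0,0,1]]'
python3 - <<'E'
from h import *
o=robot.get_obs(); print(o["tool_pos"],o["ee_rot"],o["joint_positions"],o["time"])
p=imaging.camera_params("wrist"); im=imaging.snapshot("wrist")
print(p); np.savez("w1.npz",**p)
cv2.imwrite("pics/w1.png",cv2.resize(im[:,:,::-1],(800,600),interpolation=cv2.INTER_CUBIC))
E
```

```text
time: 0.95
tool_pos: [0.4189, 0.1977, 0.2565]
ee_rot: [3.141, 0.0, 3.018]
wrist_force: [1.1, 0.4, -0.1]
width: 0.0943
finger_force: 0.0
time: 1.65
tool_pos: [0.5533, 0.0038, 0.2555]
ee_rot: [3.141, -0.002, 3.14]
wrist_force: [-0.8, 0.8, 0.2]
width: 0.094
finger_force: 0.0
[0.55328306 0.00379566 0.25546613] [ 3.14066506e+00 -2.32952597e-03  3.13982034e+00] [-9.60496995e-02  9.22537503e-02  1.28872789e+00  7.17389584e-04
  1.76301747e+00 -1.66493642e+00] 1.65
{'camera_matrix': array([[335.21323295,   0.        , 286.85304404],
       [  0.        , 335.21323295, 211.89305325],
       [  0.        ,   0.        ,   1.        ]]), 'k1': -0.04807420125380014, 'R': array([[ 0.00242621,  0.99999477,  0.00213654],
       [ 0.96981087, -0.00287395,  0.24384136],
       [ 0.24384623,  0.00148043, -0.96981278]]), 't': array([-0.00502207, -0.57238092,  0.29347686])}
```

View pics/w1.png

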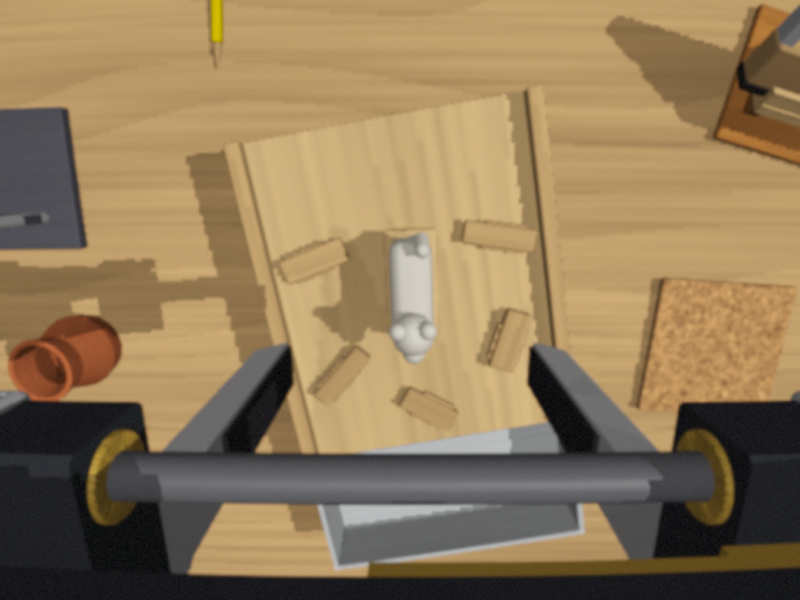

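Wrist view: the carving's body runs (389–432, 235–330), with the rear base edge at (387–433, 231). Board near corners are (227,148) and (541,88), and its far edge (318,455)–(552,425). Pad corners are (660,279), (795,287), (775,410) and (640,407).

```bash
python3 - <<'E'
from h import *
p=dict(np.load("w1.npz")); k=.7
def sh(n,uv,z): print(n,unproj(p,np.array(uv)*k,z)[:,:2].round(4).tolist())
sh("base rear corners",[(387,232),(433,230)],.062)
sh("body sides@300, 270",[(390,300),(432,300),(391,260),(432,260)],.092)
sh("nose",[(415,360)],.115)
sh("near outer rails",[(227,148),(541,88)],.064)
sh("near surface",[(243,143),(512,95)],[.05,.05])
sh("far edge",[(318,455),(552,425)],.05)
sh("rail inner left near, far",[(243,143),(318,440)],.064)
sh("pad",[(660,279),(795,287),(775,410),(640,407)],.008)
sh("chips",[(312,260),(500,236),(343,375),(508,340),(428,409)],.06)
E
```

```text
base rear corners [[0.5197, -0.0135], [0.5183, 0.0211]]
body sides@300, 270 [[0.565, -0.0107], [0.5651, 0.0193], [0.5362, -0.0096], [0.5363, 0.0191]]
nose [[0.6019, 0.0069]]
near outer rails [[0.4581, -0.1288], [0.4181, 0.0965]]
near surface [[0.4536, -0.1214], [0.4206, 0.079]]
far edge [[0.7159, -0.0778], [0.6875, 0.1268]]
rail inner left near, far [[0.4547, -0.1168], [0.6929, -0.074]]
pad [[0.5669, 0.2284], [0.5743, 0.3584], [0.6983, 0.3632], [0.6924, 0.2251]]
chips [[0.5411, -0.0716], [0.5231, 0.0722], [0.6358, -0.0512], [0.6062, 0.0822], [0.6664, 0.0184]]
```

```bash
python3 -m pendant '[[0,0.1,-4,0,0,0,1],[0,0,-4,0,0,0,1],[0,0,-4,0,0,0,1],[0,0,-4,0,0,0,1],[0,0,-1.3,0,0,0,1],[0,0,0,0,0,0,1],[0,0,0,0,0,0,1]]'
python3 -m pendant '[[0,0,0,0,0,0,0.2],[0,0,0,0,0,0,0.2],[0,0,0,0,0,0,0.2],[0,0,0,0,0,0,0],[0,0,0,0,0,0,0],[0,0,0,0,0,0,0],[0,0,0,0,0,0,0],[0,0,0,0,0,0,0]]'
```

```text
time: 2.4
tool_pos: [0.5544, 0.0061, 0.0857]
ee_rot: [-3.142, 0.003, -3.14]
wrist_force: [-0.3, -0.5, 0.3]
width: 0.0936
finger_force: 0.0
time: 3.2
tool_pos: [0.5533, 0.0054, 0.0834]
ee_rot: [3.141, -0.0, -3.141]
wrist_force: [-0.6, -0.5, -0.6]
width: 0.0335
finger_force: 0.0
```

```bash
python3 -m pendant '[[0,0,0,0,0,0,0],[0,0,0,0,0,0,0],[0,0,0,0,0,0,0]]'
python3 -m pendant '[[0,0,0.7,0,0,0,0],[0,0,1.5,0,0,0,0],[0,0,2.5,0,0,0,0],[0,0,1.5,0,0,0,0],[0.7,2,0,0,0,0,0],[1,3.5,0,0,0,0,0],[1,4,0,0,0,0,0],[1,4,0,0,0,0,0]]'
python3 -m pendant '[[1,4,0,0,0,0,0],[1,4,0,0,0,0,0],[0.9,3.5,0,0,0,0,0],[0.75,2.3,0,0,0,0,0],[0,1.3,0,0,0,0,0],[0,0,0,0,0,0,0],[0,0,0,0,0,0,0]]'
```

```text
time: 3.5
tool_pos: [0.5533, 0.0052, 0.0834]
ee_rot: [-3.141, -0.0, -3.142]
wrist_force: [0.1, -1.2, 0.9]
width: 0.03
finger_force: 29.8
time: 4.3
tool_pos: [0.5909, 0.1417, 0.1465]
ee_rot: [3.141, 0.001, 3.141]
wrist_force: [0.3, -0.7, -2.9]
width: 0.0298
finger_force: 29.8
time: 5.0
tool_pos: [0.6267, 0.2905, 0.1456]
ee_rot: [-3.141, -0.0, 3.141]
wrist_force: [-0.4, -1.0, -4.1]
width: 0.0297
finger_force: 29.8
```

```bash
python3 - <<'E'
from h import *
p=imaging.camera_params("wrist"); im=imaging.snapshot("wrist"); np.savez("w2.npz",**p)
cv2.imwrite("pics/w2.png",cv2.resize(im[:,:,::-1],(800,600),interpolation=cv2.INTER_CUBIC))
E
```

```text
(no output)
```

View pics/w2.png

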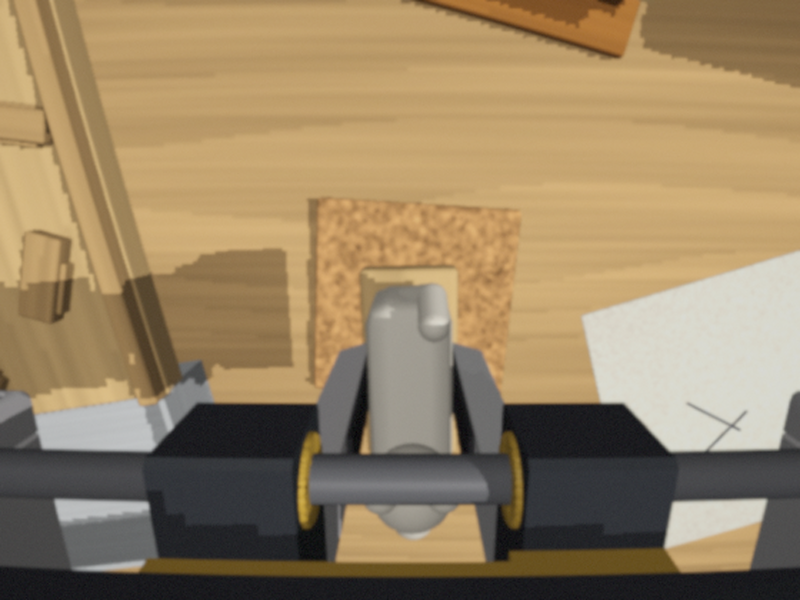

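The pad's near corners are at (318,199) and (519,210), and the carving's base rear corners at (361,268) and (457,267).

```bash
python3 - <<'E'
from h import *
p=dict(np.load("w2.npz")); k=.7
a=unproj(p,np.array([(318,199),(519,210)])*k,.008)[:,:2]; b=unproj(p,np.array([(361,268),(457,267)])*k,.1245)[:,:2]
print(a,b); d=a[1]-a[0]; n=np.array([d[1],-d[0]])/np.hypot(*d); print("pad c",a.mean(0)+.065*n,np.hypot(*d),"carv c",b.mean(0)+[.042,0], b[1]-b[0])
E
```

```text
[[0.56703459 0.23231005]
 [0.57389959 0.35888691]] [[0.5903054  0.270296  ]
 [0.58992806 0.3088427 ]]
pad c [0.6353717  0.29207832] 0.12676288807840974 carv c [0.63211673 0.28956935] [-0.00037735  0.03854671]
```

```bash
python3 -m pendant '[[0.15,0.1,-2,0,0,0,0],[0.15,0.1,-3,0,0,0,0],[0,0,-2.5,0,0,0,0],[0,0,-1.3,0,0,0,0],[0,0,-0.7,0,0,0,0],[0,0,-0.4,0,0,0,0],[0,0,0,0,0,0,0]]'
python3 -m pendant '[[0,0,-0.2,0,0,0,0],[0,0,-0.15,0,0,0,0],[0,0,-0.1,0,0,0,0],[0,0,0,0,0,0,0]]'
```

```text
time: 5.75
tool_pos: [0.6304, 0.2932, 0.0474]
ee_rot: [3.141, 0.001, 3.141]
wrist_force: [-1.4, -0.5, -3.0]
width: 0.0298
finger_force: 29.8
time: 6.15
tool_pos: [0.6299, 0.2935, 0.0421]
ee_rot: [3.141, 0.0, -3.141]
wrist_force: [-0.7, 0.3, -3.2]
width: 0.0297
finger_force: 29.8
```

```bash
python3 -m pendant '[[0,0,-0.1,0,0,0,0],[0,0,0,0,0,0,0]]'
python3 -m pendant '[[0,0,-0.1,0,0,0,0],[0,0,0,0,0,0,0]]'
```

```text
time: 6.35
tool_pos: [0.6301, 0.2936, 0.0415]
ee_rot: [3.141, 0.001, -3.141]
wrist_force: [-0.8, -0.3, -0.4]
width: 0.0298
finger_force: 29.8
time: 6.55
tool_pos: [0.6301, 0.2936, 0.0415]
ee_rot: [3.141, 0.001, -3.141]
wrist_force: [-1.7, -0.4, 3.6]
width: 0.0298
finger_force: 29.8
```

```bash
python3 -m pendant '[[0,0,0,0,0,0,1],[0,0,0,0,0,0,1],[0,0,0,0,0,0,1],[0,0,0,0,0,0,1],[0,0,0,0,0,0,1],[0,0,0,0,0,0,1],[0,0,2,0,0,0,1],[0,0,4,0,0,0,1]]'
python3 -m pendant '[[0,0,5,0,0,0,1],[0,0,5,0,0,0,1],[-1,0.5,3,0,0,-8,1],[-2,0.6,1,0,0,-8,1],[-2,0.6,0.7,0,0,-8,1],[-2,0.6,0,0,0,-8,1],[-2,0.6,0,0,0,-8,1],[-2,0.6,0,0,0,-8,1]]'
python3 -m pendant '[[-2,0.6,0,0,0,-8,1],[-2,0.6,0,0,0,-8,1],[-2,0.6,0,0,0,-8,1],[-2,0.6,0,0,0,-8,1],[-2,0.6,0,0,0,-8,1],[-2,0.6,0,0,0,-8,1],[-2,0.6,0,0,0,-8,1],[-2,0.3,0,0,0,0,1]]'
python3 -m pendant '[[0,0,0,0,0,0,1],[0,0,0,0,0,0,1]]'
python3 - <<'E'
from h import *
o=robot.get_obs(); print(o["joint_positions"])
p=imaging.camera_params("wrist"); im=imaging.snapshot("wrist"); np.savez("w3.npz",**p)
cv2.imwrite("pics/w3.png",cv2.resize(im[:,:,::-1],(800,600),interpolation=cv2.INTER_CUBIC))
E
```

```text
time: 7.35
tool_pos: [0.6271, 0.2924, 0.0953]
ee_rot: [-3.138, -0.009, -3.141]
wrist_force: [0.6, 0.6, -0.5]
width: 0.0902
finger_force: 0.0
time: 8.15
tool_pos: [0.5191, 0.3286, 0.2472]
ee_rot: [3.141, 0.0, 2.298]
wrist_force: [-0.2, 0.8, -0.5]
width: 0.0937
finger_force: 0.0
time: 8.95
tool_pos: [0.3589, 0.3737, 0.2471]
ee_rot: [3.141, -0.0, 1.327]
wrist_force: [-0.5, 0.3, -0.4]
width: 0.094
finger_force: 0.0
time: 9.15
tool_pos: [0.3599, 0.3734, 0.2473]
ee_rot: [3.14, -0.0, 1.329]
wrist_force: [-1.5, 0.0, 0.9]
width: 0.0938
finger_force: 0.0
[ 6.94952736e-01  1.24146122e-02  1.38827536e+00 -6.58751057e-04
  1.73985469e+00  9.36454165e-01]
```

View pics/w3.png

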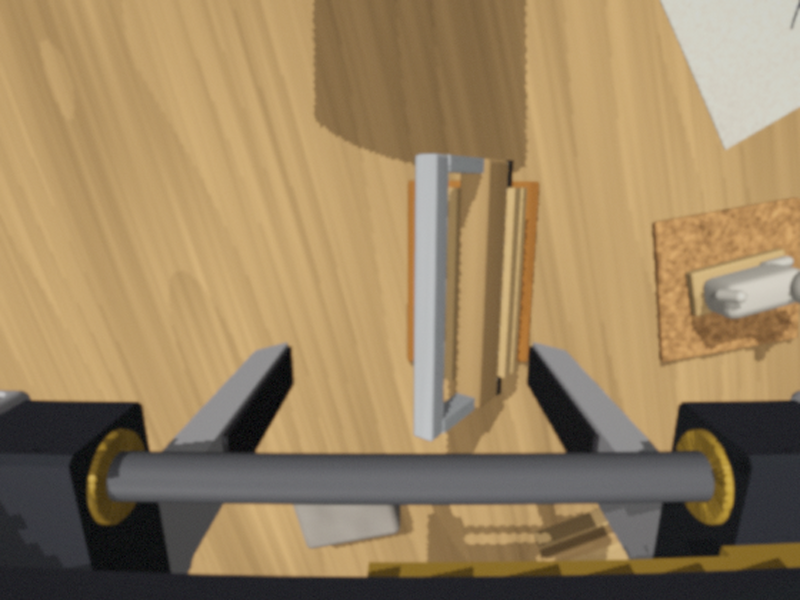

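The handle bar's silhouette corners are at (416,155), (446,155), (415,437) and (442,438). The carving stands upright on the pad at right.

```bash
cat > bar.py <<'E'
from h import *
from scipy.optimize import least_squares
p=dict(np.load("w3.npz")); t=imaging.camera_params("top")
uv=np.array([(416,155),(446,155),(415,437),(442,438)])*.7
L=np.array([[-.008,-.095,.008],[.008,-.095,-.008],[-.008,.095,.008],[.008,.095,-.008]])
def order(q): 
    return q
def M(v): return Rot.from_euler("xyz",[0,-np.deg2rad(35),v[3]]).as_matrix()
best=None
def f(v): return (proj(p,L@M(v).T+v[:3])-uv[I]).ravel()
for I in ([0,1,2,3],[2,3,0,1]):
    r=least_squares(f,[.37,.365,.11,-.24])
    if best is None or r.cost<best[0]: best=(r.cost,r.x,f(r.x).reshape(-1,2))
print(best[0],best[1],np.rad2deg(best[1][3])); print(best[2].round(1))
v=best[1]; print("top pred comp coords", [((a[0]-119.6)*4+440,(a[1]-244.6)*4) for a in proj(t,L@M(v).T+v[:3])])
z=M(v)@[0,0,1]; print("scraper z",z,"underside origin",v[:3]-.094*z)
o=robot.get_obs(); Rc=Rot.from_euler("xyz",o["ee_rot"])
Rt=np.c_[M(v)@[0,1,0],M(v)@[1,0,0],-M(v)@[0,0,1]]
for s in(1,-1):
    print("rotvec deg",np.rad2deg((Rot.from_matrix(Rt*[s,s,1])*Rc.inv()).as_rotvec()))
print("TCP at grasp",v[:3]-.008*z,"hover 10cm",v[:3]+.092*z,"now",o["tool_pos"],o["time"])
E
python3 bar.py
```

```text
9.375856010569445 [ 0.37184096  0.36184393  0.1130523  -0.24141093] -13.831827218915217
[[-1.6  1.1]
 [ 1.5 -1.6]
 [-2.2  0.1]
 [ 2.3  0.4]]
top pred comp coords [(np.float64(705.8814409624704), np.float64(218.6736329496781)), (np.float64(714.7407971024096), np.float64(188.08804519337025)), (np.float64(453.10634009069565), np.float64(151.53929575864856)), (np.float64(462.7167053938779), np.float64(121.61948499458083))]
scraper z [-0.55694365  0.13712657  0.81915204] underside origin [0.42419366 0.34895403 0.03605201]
rotvec deg [ -8.38466274 -33.92921559   0.07219389]
rotvec deg [  52.60215316  -12.97816071 -171.57369638]
TCP at grasp [0.3762965  0.36074692 0.10649908] hover 10cm [0.32060214 0.37445957 0.18841429] now [0.36027621 0.37329693 0.24710301] 9.2
```

```bash
python3 -m pendant '[[-0.8,0,-0.8,-1.7,-6.8,0,0.6],[-0.8,0,-1,-1.7,-6.8,0,0.6],[-0.8,0,-1,-1.7,-6.8,0,0.6],[-0.8,0,-1,-1.7,-6.8,0,0.6],[-0.8,0.1,-1,-1.6,-6.7,0,0.6],[0,0,-1,0,0,0,0.6],[0,0,0,0,0,0,0.6],[0,0,0,0,0,0,0.6]]'; python3 bar.py | tail -3; python3 -c "
from bench import robot; print(robot.get_obs()['joint_positions'])"
```

```text
time: 10.0
tool_pos: [0.3213, 0.3745, 0.1898]
ee_rot: [2.532, -0.001, 1.325]
wrist_force: [-0.1, -0.3, -0.4]
width: 0.0563
finger_force: 0.0
rotvec deg [-0.10136476 -0.06518039  0.25662406]
rotvec deg [  99.9673167   -24.74137103 -147.31491292]
TCP at grasp [0.3762965  0.36074692 0.10649908] hover 10cm [0.32060214 0.37445957 0.18841429] now [0.3213108  0.37446344 0.18983891] 10.0
[ 1.13729198 -0.12252976  1.75210011 -0.60530727  1.41426711  1.45078936]
```

```bash
python3 -m pendant '[[1.1,-0.27,-1.65,0,0,0,0.6],[1.1,-0.27,-1.65,0,0,0,0.6],[1.1,-0.27,-1.65,0,0,0,0.6],[1.1,-0.27,-1.65,0,0,0,0.6],[0.7,-0.2,-1.05,0,0,0,0.6],[0.4,-0.09,-0.65,0,0,0,0.6],[0,0,0,0,0,0,0.6],[0,0,0,0,0,0,0.6]]'
python3 -m pendant '[[0,0,0,0,0,0,0.1],[0,0,0,0,0,0,0],[0,0,0,0,0,0,0],[0,0,0,0,0,0,0],[0,0,0,0,0,0,0],[0,0,0,0,0,0,0],[0,0,0,0,0,0,0],[0,0,0,0,0,0,0]]'
```

```text
time: 10.8
tool_pos: [0.3754, 0.361, 0.1069]
ee_rot: [2.532, -0.002, 1.326]
wrist_force: [-0.7, 0.3, -0.8]
width: 0.056
finger_force: 0.0
time: 11.6
tool_pos: [0.3747, 0.3608, 0.106]
ee_rot: [2.532, -0.001, 1.327]
wrist_force: [-1.5, 0.2, 1.6]
width: 0.0161
finger_force: 30.0
```

```bash
python3 -m pendant '[[-0.28,0.07,0.41,0,0,0,0],[-0.56,0.14,0.82,0,0,0,0],[-0.56,0.14,0.82,0,0,0,0],[-0.84,0.2,1.23,0,0,0,0],[-1.12,0.27,1.64,0,0,0,0],[-1.12,0.27,1.64,0,0,0,0],[0,0,1,0,0,0,0],[0,0,0,0,0,0,0]]'
```

```text
time: 12.4
tool_pos: [0.3301, 0.3728, 0.1838]
ee_rot: [2.531, -0.005, 1.328]
wrist_force: [-0.5, -0.0, -3.0]
width: 0.0158
finger_force: 30.0
```

```bash
python3 -m pendant '[[0,0,2,1.7,6.8,0,0],[0,0,2,1.7,6.8,0,0],[0,0,2,1.7,6.8,0,0],[0,0,1,1.7,6.8,0,0],[0,0,0.5,1.6,6.7,0,0],[0.6,-2,0,0,0,2.4,0],[1.4,-3.8,0,0,0,2.4,0],[1.4,-3.8,0,0,0,2.4,0]]'
python3 -m pendant '[[1.4,-3.8,0,0,0,2.4,0],[1.4,-3.8,0,0,0,2.4,0],[1.4,-3.8,0,0,0,2.4,0],[1.4,-3.8,0,0,0,2.4,0],[1.4,-3.8,0,0,0,2.4,0],[1.4,-3.8,0,0,0,2.4,0],[1.2,-3.8,0,0,0,2.1,0],[0.3,-2,0,0,0,0,0]]'
python3 -m pendant '[[0,0,0,0,0,0,0],[0,0,0,0,0,0,0]]'
python3 - <<'E'
from h import *
o=robot.get_obs(); print(o["ee_rot"],o["joint_positions"])
p=imaging.camera_params("wrist"); im=imaging.snapshot("wrist"); np.savez("w4.npz",**p)
cv2.imwrite("pics/w4.png",cv2.resize(im[:,:,::-1],(800,600),interpolation=cv2.INTER_CUBIC))
E
```

```text
time: 13.2
tool_pos: [0.3649, 0.2738, 0.2553]
ee_rot: [-3.141, 0.003, 1.453]
wrist_force: [0.4, -0.2, -2.4]
width: 0.0158
finger_force: 30.0
time: 14.0
tool_pos: [0.4634, -0.0141, 0.2551]
ee_rot: [-3.139, 0.002, 1.736]
wrist_force: [-0.1, 0.2, -2.3]
width: 0.0156
finger_force: 30.0
time: 14.2
tool_pos: [0.4628, -0.0108, 0.2557]
ee_rot: [-3.14, -0.0, 1.738]
wrist_force: [0.2, 0.3, -2.5]
width: 0.0156
finger_force: 30.0
[-3.14002945e+00 -4.27826997e-04  1.73799102e+00] [-1.45907116e-01 -1.11192644e-01  1.48997428e+00 -7.58764065e-05
  1.76443000e+00 -3.13116685e-01]
```

View pics/w4.png

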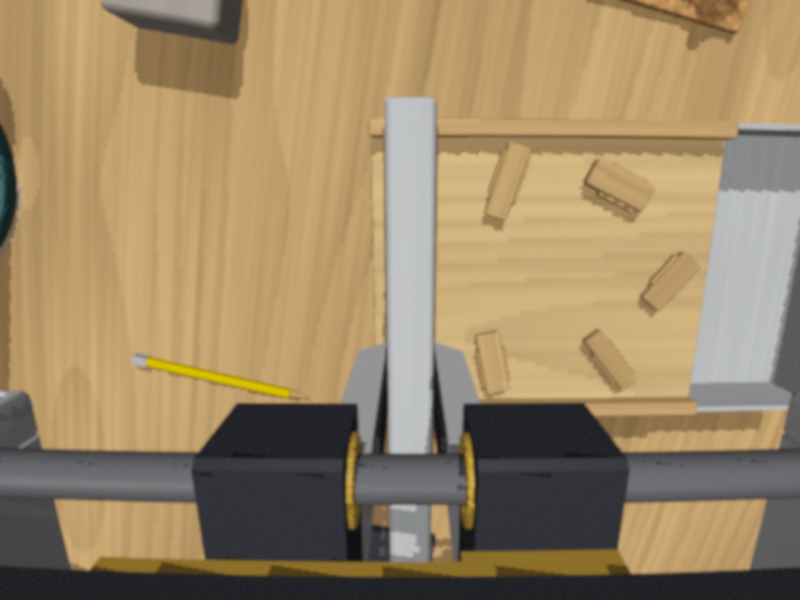

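The scraper is held, with its left bar end at (387–436, 98). The left rail's outer edge runs (372,121) to (737,124), and the right rail's inner edge is at about y=401.

```bash
python3 - <<'E'
from h import *
p=dict(np.load("w4.npz")); o=robot.get_obs()
U=lambda a,z:unproj(p,np.array(a)*.7,z)[:,:2]
a=U([(372,121),(737,124)],.064); print("left rail outer",a,np.rad2deg(np.arctan2(*(a[1]-a[0])[::-1])),np.hypot(*(a[1]-a[0])))
a=U([(373,136),(725,137)],.064); print("left rail inner",a,np.rad2deg(np.arctan2(*(a[1]-a[0])[::-1])))
a=U([(512,401),(695,401)],.064); print("right rail inner top",a)
a=U([(723,150),(692,397)],.05); print("far edge",a)
a=U([(387,98),(436,98)],.2715); print("bar end",a,a.mean(0)); b=U([(389,330),(433,330)],.2715); print(b.mean(0), np.rad2deg(np.arctan2(*(a.mean(0)-b.mean(0))[::-1])))
yaw=o["ee_rot"][2]-np.pi/2; print("tool yaw",np.rad2deg(yaw)); print("bar end in tool-based", (a.mean(0)-o["tool_pos"][:2])@np.c_[[np.cos(yaw),np.sin(yaw)],[-np.sin(yaw),np.cos(yaw)]])
E
```

```text
left rail outer [[0.41817342 0.0961819 ]
 [0.68006689 0.14113159]] 9.738984009932455 0.26572291706113127
left rail inner [[0.42041765 0.08614982]
 [0.67382137 0.13063274]] 9.956357115080873
right rail inner top [[ 0.56350883 -0.09926876]
 [ 0.71583266 -0.07503964]]
far edge [[ 0.68376347  0.12396687]
 [ 0.72219313 -0.07699971]]
bar end [[0.44113621 0.08156809]
 [0.45561007 0.08400256]] [0.44837314 0.08278532]
[0.46030701 0.01115368] 99.45863588974021
tool yaw 9.66205302153061
bar end in tool-based [0.00141714 0.09406436]
```

```bash
python3 -m pendant '[[0,0,-2.5,0,0,0.1,0],[0,0,-3.5,0,0,0,0],[0,0,-2.5,0,0,0,0],[0,0,-1.5,0,0,0,0],[0,0,-0.8,0,0,0,0],[0,0,-0.5,0,0,0,0],[0,0,0,0,0,0,0]]'
python3 -m pendant '[[0,0,-0.2,0,0,0,0],[0,0,-0.2,0,0,0,0],[0,0,0,0,0,0,0]]'
```

```text
time: 14.95
tool_pos: [0.463, -0.0099, 0.1436]
ee_rot: [3.142, 0.0, 1.742]
wrist_force: [0.2, 0.1, -2.3]
width: 0.0156
finger_force: 30.0
time: 15.25
tool_pos: [0.4633, -0.0104, 0.1399]
ee_rot: [3.141, 0.0, 1.741]
wrist_force: [-0.1, -0.1, -3.2]
width: 0.0155
finger_force: 30.0
```

```bash
python3 -m pendant '[[0,0,-0.15,0,0,0,0],[0,0,0,0,0,0,0]]';python3 -m pendant '[[0,0,-0.15,0,0,0,0],[0,0,0,0,0,0,0]]'
```

```text
time: 15.45
tool_pos: [0.4632, -0.0104, 0.1382]
ee_rot: [3.141, 0.0, 1.741]
wrist_force: [0.1, -0.2, -1.5]
width: 0.0157
finger_force: 30.0
time: 15.65
tool_pos: [0.4635, -0.0103, 0.138]
ee_rot: [3.14, 0.0, 1.741]
wrist_force: [-1.9, -0.1, 3.3]
width: 0.0158
finger_force: 30.0
```

```bash
python3 -m pendant '[[0,0,0.25,0,0,0,0],[0.5,0.09,0,0,0,0,0],[1,0.17,0,0,0,0,0],[1.5,0.26,0,0,0,0,0],[1.5,0.26,0,0,0,0,0],[1.5,0.26,0,0,0,0,0],[1.5,0.26,0,0,0,0,0],[1.5,0.26,0,0,0,0,0]]';python3 -m pendant '[[1.5,0.26,0,0,0,0,0],[1.5,0.26,0,0,0,0,0],[1.5,0.26,0,0,0,0,0],[1.5,0.26,0,0,0,0,0],[0,0,0,0,0,0,0]]'
```

```text
time: 16.45
tool_pos: [0.554, 0.0054, 0.1381]
ee_rot: [-3.14, 0.0, 1.741]
wrist_force: [-0.5, -0.3, -1.7]
width: 0.0154
finger_force: 30.0
time: 16.95
tool_pos: [0.6148, 0.016, 0.1381]
ee_rot: [3.141, 0.0, 1.742]
wrist_force: [0.4, -0.7, -3.0]
width: 0.0159
finger_force: 30.0
```

```bash
python3 -m pendant '[[1,0.17,0,0,0,0,0],[1.5,0.26,0,0,0,0,0],[1.5,0.26,0,0,0,0,0],[1.2,0.2,0,0,0,0,0],[1,0.17,0,0,0,0,0],[1,0.17,0,0,0,0,0],[1,0.17,0,0,0,0,0],[0.9,0.15,0,0,0,0,0]]';python3 -m pendant '[[0.3,0.05,0,0,0,0,0],[0,0,0,0,0,0,0],[0,0,0,0,0,0,0]]'
python3 - <<'E'
from h import *
im=imaging.snapshot("top"); w=imaging.snapshot("wrist")
a=cv2.resize(im[120:280,210:350,::-1],(490,560),interpolation=cv2.INTER_CUBIC); b=cv2.resize(w[:300,250:,::-1],(310,300))
out=np.zeros((560,800,3),np.uint8); out[:,:490]=a; out[:300,490:]=b; cv2.imwrite("pics/c5.png",out)
E
```

```text
time: 17.75
tool_pos: [0.7046, 0.0313, 0.1383]
ee_rot: [-3.141, -0.0, 1.741]
wrist_force: [0.2, -1.3, -3.0]
width: 0.0157
finger_force: 30.0
time: 18.05
tool_pos: [0.7068, 0.0316, 0.1389]
ee_rot: [-3.141, 0.0, 1.741]
wrist_force: [-0.5, 0.9, -3.0]
width: 0.0159
finger_force: 30.0
```

View pics/c5.png

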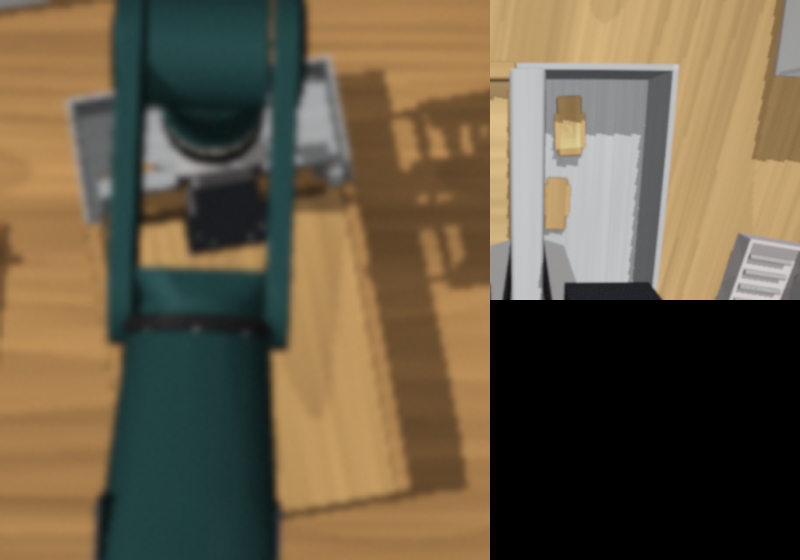

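The wrist crop shows chips lying in the trough and none on the visible board. I'll lift and move toward the stand.

```bash
python3 -m pendant '[[0,0,2,0,0,0,0],[0,0,4,0,0,0,0],[0,0,4,0,0,0,0],[-1,-1,3,0,0,-0.8,0],[-2.9,-3.3,0,0,0,-0.8,0],[-2.9,-3.3,0,0,0,-0.8,0],[-2.9,-3.3,0,0,0,-0.8,0],[-2.9,-3.3,0,0,0,-0.8,0]]'
python3 -m pendant '[[-2.9,-3.3,0,0,0,-0.8,0],[-2.9,-3.3,0,0,0,-0.8,0],[-2.9,-3.3,0,0,0,-0.8,0],[-2.9,-3.3,0,0,0,-0.8,0],[-2.9,-3.3,0,0,0,-0.8,0],[-2.9,-3.3,0,0,0,-0.8,0],[-2.9,-3.3,0,0,0,-0.8,0],[-1.8,-1.9,0,0,0,-0.1,0]]'
python3 -m pendant '[[0,0,0,0,0,0,0],[0,0,0,0,0,0,0]]'
python3 - <<'E'
from h import *
o=robot.get_obs(); print(o["ee_rot"],o["joint_positions"])
p=imaging.camera_params("wrist"); w=imaging.snapshot("wrist"); np.savez("w6.npz",**p)
t=imaging.snapshot("top"); cv2.imwrite("pics/t6.png",t[:,:,::-1])
out=np.zeros((600,800,3),np.uint8)
out[:420,:560]=w[:,:,::-1]; out[:,560:]=cv2.resize(t[130:280,230:345,::-1],None,fx=4,fy=4,interpolation=cv2.INTER_CUBIC)[:,:240] if 0 else 0
c=cv2.resize(t[130:285,225:340,::-1],(240,323),interpolation=cv2.INTER_CUBIC); out[:323,560:]=c
cv2.imwrite("pics/c6.png",out)
E
```

```text
time: 18.95
tool_pos: [0.5795, -0.1113, 0.2695]
ee_rot: [3.141, 0.001, 1.671]
wrist_force: [1.3, -0.8, -3.3]
width: 0.0157
finger_force: 30.0
time: 19.75
tool_pos: [0.3575, -0.3622, 0.2696]
ee_rot: [-3.142, 0.002, 1.569]
wrist_force: [0.3, -0.5, -2.8]
width: 0.016
finger_force: 30.0
time: 19.95
tool_pos: [0.3597, -0.3603, 0.2694]
ee_rot: [3.141, 0.0, 1.571]
wrist_force: [-0.5, 0.6, -3.1]
width: 0.0155
finger_force: 30.0
[3.14056847e+00 7.91558053e-05 1.57070296e+00] [-8.98224200e-01 -9.16485392e-03  1.36646357e+00  7.69106591e-04
  1.78359382e+00 -8.97968183e-01]
```

View pics/c6.png

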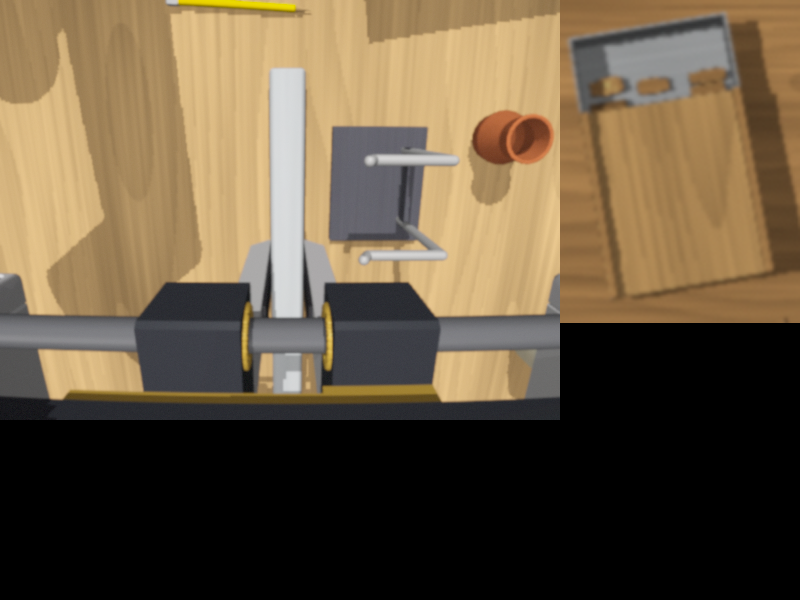

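Board clear, with all chips in the trough. Left prong: tip (370,160), bend (456,159). Right prong: tip (364,258), bend (443,256).

```bash
python3 - <<'E'
from h import *
p=dict(np.load("w6.npz")); U=lambda a,z:unproj(p,a,z)[:,:2].round(4).tolist()
print("tips",U([(370,160),(364,258)],.157)); print("bends",U([(456,159),(443,256)],.142))
print("base",U([(333,127),(427,127),(331,239),(412,240)],.012))
print("bar end/mid",U([(288,69),(288,230)],.285), "w",U([(272,120),(304,120)],.285))
E
```

```text
tips [[0.4303, -0.3163], [0.4301, -0.4038]]
bends [[0.5112, -0.3164], [0.5098, -0.4083]]
base [[0.4182, -0.2892], [0.5359, -0.2885], [0.4202, -0.435], [0.53, -0.4368]]
bar end/mid [[0.3611, -0.2656], [0.3611, -0.3376]] w [[0.354, -0.2868], [0.3682, -0.2868]]
```

```bash
python3 -m pendant '[[0,0,-2,0,0,0,0],[0,0,-4,0,0,0,0],[0,0,-2.6,0,0,0,0],[0,0,-1,0,0,0,0],[0,-0.1,0,0,0,0,0],[0,0,0,0,0,0,0]]'
python3 -m pendant '[[1,0,0,0,0,0,0],[2,0,0,0,0,0,0],[2,0,0,0,0,0,0],[2,0,0,0,0,0,0],[2,0,0,0,0,0,0],[1,0,0,0,0,0,0],[0.8,0,0,0,0,0,0],[0,0,0,0,0,0,0]]'
```

```text
time: 20.65
tool_pos: [0.361, -0.3617, 0.1747]
ee_rot: [3.14, 0.002, 1.573]
wrist_force: [0.3, 0.1, -3.1]
width: 0.0159
finger_force: 30.0
time: 21.45
tool_pos: [0.469, -0.3614, 0.1735]
ee_rot: [3.141, 0.001, 1.573]
wrist_force: [0.4, 0.9, -3.0]
width: 0.0158
finger_force: 30.0
```

```bash
python3 -m pendant '[[0,0,-0.8,0,0,0,0],[0,0,-0.7,0,0,0,0],[0,0,-0.4,0,0,0,0],[0,0,-0.2,0,0,0,0],[0,0,-0.2,0,0,0,0],[0,0,0,0,0,0,0]]';python3 -m pendant '[[0,0,-0.15,0,0,0,0],[0,0,0,0,0,0,0]]';python3 -m pendant '[[0,0,-0.15,0,0,0,0],[0,0,0,0,0,0,0]]'
```

```text
time: 22.05
tool_pos: [0.4679, -0.3613, 0.1499]
ee_rot: [-3.141, -0.0, 1.572]
wrist_force: [-0.3, -0.6, -2.6]
width: 0.0158
finger_force: 30.0
time: 22.25
tool_pos: [0.4681, -0.3614, 0.1486]
ee_rot: [3.141, 0.0, 1.572]
wrist_force: [1.4, -0.2, -3.3]
width: 0.016
finger_force: 30.0
time: 22.45
tool_pos: [0.4682, -0.3615, 0.1472]
ee_rot: [3.141, 0.0, 1.572]
wrist_force: [0.8, -0.3, -2.0]
width: 0.0154
finger_force: 30.0
```

```bash
python3 -m pendant '[[0,0,-0.15,0,0,0,0],[0,0,0,0,0,0,0]]'
```

```text
time: 22.65
tool_pos: [0.4683, -0.3615, 0.147]
ee_rot: [3.141, 0.001, 1.572]
wrist_force: [-0.6, 1.7, 3.2]
width: 0.0157
finger_force: 30.0
```

```bash
python3 -m pendant '[[0,0,0,0,0,0,0.25],[0,0,0,0,0,0,0.3],[0,0,0,0,0,0,0.5],[0,0,0,0,0,0,0.6],[0,0,0,0,0,0,0.6],[0,0,0,0,0,0,0.6],[0,0,0,0,0,0,0.6]]';python3 -m pendant '[[0,0,1,0,0,0,0.6],[0,0,2,0,0,0,0.6],[0,0,4,0,0,0,0.6],[0,0,4,0,0,0,0.6],[-3,2,2,0,0,0,0.6],[-4,2,0,0,0,0,0.6],[0,0,0,0,0,0,0.6]]'
python3 - <<'E'
from h import *
w=imaging.snapshot("wrist"); s=imaging.snapshot("side")
out=np.zeros((600,800,3),np.uint8); out[:300,:400]=cv2.resize(w[:,:,::-1],(400,300))
out[:300,400:]=cv2.resize(s[80:380,160:560,::-1],(400,300)); out[300:,:]=cv2.resize(s[250:400,280:480,::-1],(800,600),interpolation=cv2.INTER_CUBIC)[:300]
cv2.imwrite("pics/c7.png",out)
E
```

```text
time: 23.35
tool_pos: [0.4681, -0.3614, 0.1455]
ee_rot: [3.142, 0.0, 1.572]
wrist_force: [-0.1, -0.1, -0.2]
width: 0.0563
finger_force: 0.0
time: 24.05
tool_pos: [0.395, -0.3193, 0.2775]
ee_rot: [3.141, 0.001, 1.571]
wrist_force: [-0.1, 0.7, -0.2]
width: 0.0566
finger_force: 0.0
```

View pics/c7.png

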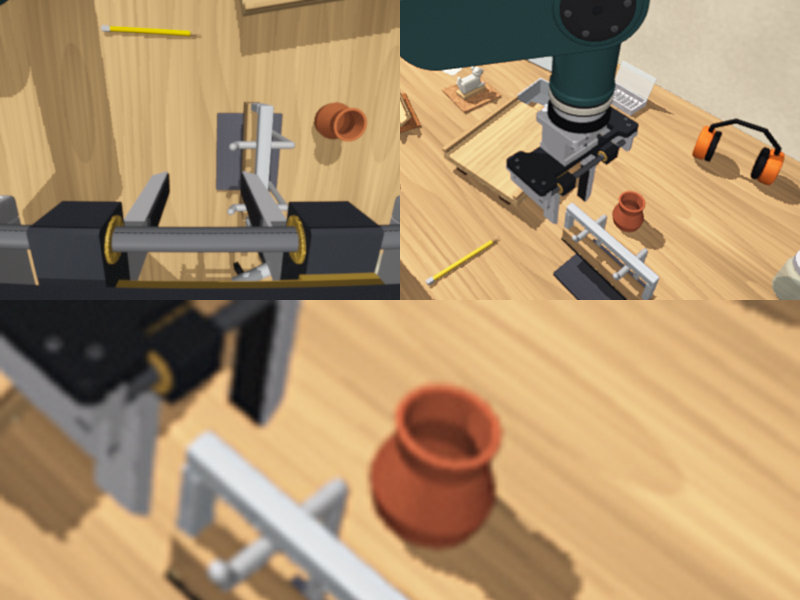

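The scraper hangs on both prongs at (255,145) in the wrist crop. The carving is upright, the pot untouched and the board clear. I'll let things settle and hand in.

```bash
python3 -m pendant '[[-2,2,1,0,0,0,0.6],[0,0,0,0,0,0,0.6],[0,0,0,0,0,0,0.6],[0,0,0,0,0,0,0.6],[0,0,0,0,0,0,0.6],[0,0,0,0,0,0,0.6],[0,0,0,0,0,0,0.6],[0,0,0,0,0,0,0.6]]'; python3 -c "
from bench import robot; print(robot.close_job())"
```

```text
time: 24.95
tool_pos: [0.3782, -0.3015, 0.2854]
ee_rot: [-3.141, -0.0, 1.572]
wrist_force: [-0.2, -0.7, 0.3]
width: 0.0565
finger_force: 0.0
the job is handed in; nothing more can be done
None
```

The job is handed in at about 25 s: the carving stands upright on the cork pad within a few millimetres of its middle, the board is clear with the chips in the trough (they lay in three clusters, so I could not count all five separately), the scraper hangs on both prongs, and the pot was not touched.

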